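Gauge the spring gate of the sheet caster

TASK

Somebody has moved the stop nuts of the spring gate on the bench sheet caster: find out which of the three steel gauge leaves fits its gap. Hold a leaf by its black tab and slide it flat along the bed under the gate from the bevelled side: a leaf that is too thin passes loosely, one that is too thick jams and must not be forced, and the right one lifts the gate a little on its springs and slides with a light drag. Leave the right leaf in place for locking the nuts: under the gate, straight, with its tip about 2 cm out beyond the far side and the gate resting on it, and the other two lying flat on the worktop, without disturbing the bottles.

Things in the scene. Friction and masses are not known exactly. Their poses are not given: they have to be found in the camera images.
- caster: the sheet caster's flat aluminium bed, fixed on the worktop; upper face 26 mm above the worktop, 84 mm wide. Origin on the worktop, 26 mm below the bridge's origin, same axes: x is the way a leaf is pushed in. The bed runs from x = -140 to x = +80 mm. A wall cabinet hangs over the back of the worktop: above world x = 0.6 m, from world z = 0.46 m up
- bridge: the caster's fixed bridge: two posts 82 mm apart, 98 mm over all, 70 mm high above the bed, with the spring gate (plain steel bar, 62 mm wide) between. Origin on the bed's upper face, midway between the posts, under the lowest line of the gate's lip; x the way a leaf is pushed in, y along the gate, z up. More than 25 N on gate or bridge bends it
- gate_lip (a point): point on the bed under the far side of the gate's lip (round, 6 mm radius; x = 6 mm from the bridge's origin). An entry bevel (x = -17 to -3 mm of the bridge) falls at 28 degrees to the lip. The lip hangs 2.9 to 9.6 mm above the bed (unknown, not reported); it can be lifted 3 mm against springs with about 5 N (drag 1.5 to 3.5 N), then it is solid. At least one leaf always fits; if two do, either is right
- gauge_thin_grip (a point): centre of the black finger tab (30 long x 12 wide x 45 mm tall, upright) of the thin gauge: a plain steel leaf 5 mm thick, 16 mm wide, with one dark dot on top. The point is 29 mm above the leaf's underside, 24 mm above its upper face, 21 mm below the tab's top. x points along the leaf to its square tip, 100 mm ahead of the point; the leaf ends 21 mm behind it. y is across the 12 mm, z up
- gauge_mid_grip (a point): centre of the black finger tab (30 long x 12 wide x 45 mm tall, upright) of the middle gauge: a plain steel leaf 7.5 mm thick, 16 mm wide, with two dark dots on top. The point is 31.5 mm above the leaf's underside, 24 mm above its upper face, 21 mm below the tab's top. x points along the leaf to its square tip, 100 mm ahead of the point; the leaf ends 21 mm behind it. y is across the 12 mm, z up
- gauge_thick_grip (a point): centre of the black finger tab (30 long x 12 wide x 45 mm tall, upright) of the thick gauge: a plain steel leaf 10 mm thick, 16 mm wide, with three dark dots on top. The point is 34 mm above the leaf's underside, 24 mm above its upper face, 21 mm below the tab's top. x points along the leaf to its square tip, 100 mm ahead of the point; the leaf ends 21 mm behind it. y is across the 12 mm, z up
- gauge_thin: the thin leaf itself (5 mm thick, about 0.1 kg, loose, flat on the worktop); origin under the middle of its tab on the underside; x along the leaf to the tip, z up
- gauge_mid: the middle leaf itself (7.5 mm thick, about 0.1 kg, loose, flat on the worktop); origin under the middle of its tab on the underside; x along the leaf to the tip, z up
- gauge_thick: the thick leaf itself (10 mm thick, about 0.1 kg, loose, flat on the worktop); origin under the middle of its tab on the underside; x along the leaf to the tip, z up
- bottle_c: bystander: amber bottle with a white cap, 34 x 33 x 92 mm, standing; origin under its centre
- bottle_i: bystander: small amber bottle with a white cap, 27 x 27 x 70 mm, standing; origin under its centre
There are look-alikes about, which are no part of the job. Leave any yellow look-alike of the gauge_mid alone.

How it is judged:
On the way:
1. a gauge leaf that bears on the gate is held by its tab and slid under the lip (((x of gauge_thin_grip in the frame of bridge between -0.092 and -0.049 m and contact force between gauge_thin and bridge above 1 N and contact force between the fingers and gauge_thin above 1 N) or (x of gauge_mid_grip in the frame of bridge between -0.092 and -0.049 m and contact force between gauge_mid and bridge above 1 N and contact force between the fingers and gauge_mid above 1 N) or (x of gauge_thick_grip in the frame of bridge between -0.092 and -0.049 m and contact force between gauge_thick and bridge above 1 N and contact force between the fingers and gauge_thick above 1 N))), for 0.2 s.
At the end, for the whole second after the job is handed in: One leaf lies under the gate with the gate pressing on it (more than 1 N), its tip 10 to 45 mm beyond the lip's far side, within 20 mm of the middle of the gate and 14 degrees of square to it, level and still; the two other leaves lie flat on the worktop, upright tab up, clear of the bridge (((x of gauge_thin_grip in the frame of bridge between -0.084 and -0.049 m and y of gauge_thin_grip in the frame of bridge between -0.02 and 0.02 m and angle between the x axis of gauge_thin_grip and the x axis of bridge, either way round below 0.25 rad and contact force between gauge_thin and bridge above 1 N and angle between gauge_thin_grip's own z axis and vertical below 0.1 rad and linear speed of gauge_thin below 0.01 m/s and height (world z) of gauge_mid_grip below 0.0395 m and angle between each of gauge_mid_grip, gauge_thick_grip's own z axis and vertical below 0.12 rad and horizontal distance between each of gauge_mid_grip, gauge_thick_grip and bridge above 0.08 m and height (world z) of gauge_thick_grip below 0.042 m) or (x of gauge_mid_grip in the frame of bridge between -0.084 and -0.049 m and y of gauge_mid_grip in the frame of bridge between -0.02 and 0.02 m and angle between the x axis of gauge_mid_grip and the x axis of bridge, either way round below 0.25 rad and contact force between gauge_mid and bridge above 1 N and angle between gauge_mid_grip's own z axis and vertical below 0.1 rad and linear speed of gauge_mid below 0.01 m/s and height (world z) of gauge_thin_grip below 0.037 m and angle between each of gauge_thin_grip, gauge_thick_grip's own z axis and vertical below 0.12 rad and horizontal distance between each of gauge_thin_grip, gauge_thick_grip and bridge above 0.08 m and height (world z) of gauge_thick_grip below 0.042 m) or (x of gauge_thick_grip in the frame of bridge between -0.084 and -0.049 m and y of gauge_thick_grip in the frame of bridge between -0.02 and 0.02 m and angle between the x axis of gauge_thick_grip and the x axis of bridge, either way round below 0.25 rad and contact force between gauge_thick and bridge above 1 N and angle between gauge_thick_grip's own z axis and vertical below 0.1 rad and linear speed of gauge_thick below 0.01 m/s and height (world z) of gauge_thin_grip below 0.037 m and angle between each of gauge_thin_grip, gauge_mid_grip's own z axis and vertical below 0.12 rad and horizontal distance between each of gauge_thin_grip, gauge_mid_grip and bridge above 0.08 m and height (world z) of gauge_mid_grip below 0.0395 m))); the robot touches nothing.
It fails at once if the gate or bridge is loaded with more than 25 N (contact force between any of gauge_thin, gauge_mid, gauge_thick, the arm, the fingers and bridge above 25 N).
It fails at once if one of the two loose bottles is shifted by more than 3 cm (distance of any of bottle_c, bottle_i from where it was at the start of the episode above 0.03 m).
It also fails if it takes over 72 s, if anything falls off the work surface, if the arm or the gripper's body presses on something with over 40 N, if the wrist force passes 120 N, or if a joint passes its speed limit or range.

ROBOT

A 7-joint arm with a two-finger parallel gripper is mounted at the origin on a cart in front of the work surface, level with it; the furniture and walls round the work are solid. World frame = base frame: x ahead of the robot, y to its left, z up, the work surface at z = 0. Lengths are in m, angles in rad, forces in N, time in s.
With the tool pointing down it reaches from about 0.35 to 0.9 m from the base axis. Payload 19.9 kg.
Tool frame: the origin (TCP) lies between the finger pads; the fingertips stand 14 mm ahead of it and the grasp point (between the pads) lies 5 mm behind it; x points along the fingers, y is the direction in which the jaws open and shut, and the axes are right-handed (so a half turn about x gives the same grasp; the last joint's range is limited). The gripper opens to 85 mm and grips with 20 to 120 N. Pads are 22 mm wide; open, the fingers measure 114 mm over their backs; the gripper's body (76 mm by 85 mm) begins 54 mm behind the grasp point. The pads swing forward as they close: fully open they stand 13 mm farther back than shut.
Start: joints at [-1.323, 0.417, -0.01, 1.614, 0.005, 1.111, -0.053], TCP at [0.178, 0.599, 0.207] pointing down, gripper open.
Joint ranges: [-2.81, 2.81], [-0.39, 2.02], [-1.27, 1.25], [0.06, 2.57], [-1.19, 4.33], [0.19, 2], [-2.82, 2.82]. Speed limits (rad/s): [1.89, 1.89, 2.39, 2.39, 3.01, 3.01, 3.01].

INTERFACE

Orientations are given as a unit quaternion [w, x, y, z].
In Python, from cell import manip gives the robot as it stands. The module is installed in compiled form; this text tells all that it offers.
- The arm moves only by the shell command python3 -m crank 'ROWS' [OPENING] [FORCE]. ROWS is text: rows parted by semicolons, each of 6 numbers parted by spaces: the shift along the tool's x, y, z normalised to -1 to 1, where 1 is 0.75 m, then the turn, a rotation vector about the tool's x, y, z normalised to -1 to 1, where 1 is 0.08 rad. In form: x y z rx ry rz; .... A call has exactly 10 rows; each row shifts and turns the commanded pose from where the row before left it, along the tool's axes as they then stand; what a row does not reach is not made up. A row lasts 1/12 s, in which the tool goes at most 41.7 mm and 7.16 degrees, less where a joint would pass 70% of its speed; a pose out of reach is approached as far as the arm can. A call with a number of a shift or a turn outside -1 to 1 is refused whole. A call with a gripper value outside its range is refused whole. OPENING is the opening in per cent of the stroke, from 0 (shut) to 100 (fully open), set as the call begins (- or left out, the last holds). The fingers move at their own pace and stop on an object; FORCE is the grip in N (left out, the last holds). Time passes only in rows, so rows that do not move let the fingers close, or fill a call up. It gives the time, the measured TCP pose, the force and the opening at its end, in the units of the state.
- manip.get_obs(): the state, without advancing time (a new reading comes with each control period).
- manip.camera(name): name is "scene" or "top" or "wrist"; returns a dict with "image" (400x640x3 uint8, blue, green, red), "z_map" (400x640 float32, m along the optical axis (not along the pixel's ray), 0 where there is no reading), "fovy" (degrees; the focal length in pixels is half the picture's height over the tangent of half this angle, whatever the lens; pixels are square), "cx", "cy" (the principal point, pixels), "rvec" (rotation vector, rad) and "tvec" (3), from world to camera coordinates, as OpenCV has them. Camera axes: x right, y down, z forward; pixel columns grow to the right and rows downward; lengths in m; the calibration is good to about 2 mm. A picture is of the moment at which its call begins.
- manip.sign_off(): hands the job in, once; it reports no verdict.
Trained networks look in the newest picture that a camera, given by its name, has taken for a name from the list of things; names that differ only in an ending like _2 or _b are one class to them, and where a whole thing is asked for, a point or a joint stands for the part that bears it (a point fixed in the world has none). Each returns a list of dicts, best first, with "score" (0 to 1); they miss things now and then, are a little off and sometimes report something else, mostly with a low value. They report only what shows in the picture. A call takes as long as a camera call. They do not tell look-alikes from the thing itself.
- manip.cut_out(camera, label): "mask" (400x640 bool, what is visible of it) and "bbox" ([centre column, centre row, width, height] in pixels, round what is visible of it).
The state is a dict: "t": time; "q": joint angles; "joint_vel": joint speeds; "tau": joint torques, N m; "eef_pos": TCP position; "tcp_rot": TCP orientation; "contact_force": force on the tool from outside, world axes, zero at the start; "wrist_torque": the same for the moment, N m; "gripper_width": opening from 0.0 (shut) to 1.0 (fully open).
Only numpy, scipy, OpenCV 4.12 (cv2) and the standard library are available. Lean on these libraries where they do the work, as an engineer would, in place of code of your own. Each camera call takes 0.05 s, during which the arm holds its last target.

## Working session

There is one attempt and no reset: what is moved stays moved. The work goes in short steps, Python scripts to look and compute and a shell command to move; the robot and the scene stay as the last step left them, time stands still between calls to the robot, and variables do not carry over. Pictures are saved under pics/ and viewed, and the job is handed in when it is done.

```bash
mkdir -p pics; ls; cat > h.py <<'E'
import numpy as np, cv2, pickle
from cell import manip
from scipy.spatial.transform import Rotation as R
def cam(n,save=None):
    c=manip.camera(n)
    if save: cv2.imwrite('pics/'+save,c['image'])
    return c
def K(c):
    f=200/np.tan(np.radians(c['fovy'])/2); return f
def cloud(c):
    f=K(c);z=c['z_map'];v,u=np.mgrid[:400,:640]
    p=np.stack([(u-c['cx'])/f*z,(v-c['cy'])/f*z,z],-1)
    Rm=cv2.Rodrigues(np.array(c['rvec'],float))[0];t=np.array(c['tvec'],float).ravel()
    P=(p-t)@Rm; P[z==0]=np.nan
    return P
def proj(c,X):
    f=K(c);Rm=cv2.Rodrigues(np.array(c['rvec'],float))[0];t=np.array(c['tvec'],float).ravel()
    q=np.atleast_2d(X)@Rm.T+t
    return np.stack([q[:,0]/q[:,2]*f+c['cx'],q[:,1]/q[:,2]*f+c['cy']],-1)
E
python3 - <<'E'
from h import *
o=manip.get_obs(); print({k:np.round(v,3) for k,v in o.items()})
for n in ['scene','top','wrist']:
    c=cam(n,n+'0.png'); pickle.dump(c,open(n+'0.pkl','wb'))
    print(n,c['fovy'],c['cx'],c['cy'],c['rvec'],c['tvec'])
    for l in ['gauge_thin','gauge_mid','gauge_thick','bridge','caster','bottle_c','bottle_i','gauge_mid_grip']:
        try:
            print(l,[(round(float(d['score']),2),np.round(d['bbox']).tolist()) for d in manip.cut_out(n,l)])
        except Exception as e: print(l,e)
E
```

```text
pics
{'t': np.float64(0.0), 'q': array([-1.324,  0.418, -0.01 ,  1.614,  0.005,  1.111, -0.053]), 'joint_vel': array([ 0.   ,  0.001,  0.   ,  0.001, -0.   , -0.   ,  0.001]), 'tau': array([-0.0000e+00, -8.6445e+01,  6.7800e-01, -4.3492e+01,  1.9000e-02,
        7.0000e-03, -0.0000e+00]), 'eef_pos': array([0.178, 0.599, 0.206]), 'tcp_rot': array([ 0.7  ,  0.101,  0.7  , -0.102]), 'contact_force': array([-0.148, -0.876,  0.557]), 'wrist_torque': array([0.017, 0.037, 0.004]), 'gripper_width': np.float64(1.001)}
scene 42.50420784293091 330.29235731209087 201.11079659785912 [ 0.85926592 -2.36975149  1.30585568] [0.68761909 0.03705145 1.25137365]
gauge_thin [(0.94, [317.0, 209.0, 34.0, 40.0])]
gauge_mid [(0.75, [367.0, 210.0, 27.0, 42.0]), (0.75, [280.0, 300.0, 19.0, 63.0])]
gauge_thick [(0.79, [404.0, 220.0, 28.0, 47.0]), (0.38, [381.0, 165.0, 20.0, 37.0])]
bridge [(0.73, [382.0, 165.0, 26.0, 38.0])]
caster [(0.87, [392.0, 170.0, 85.0, 50.0]), (0.28, [401.0, 224.0, 22.0, 45.0])]
bottle_c [(0.76, [278.0, 203.0, 16.0, 37.0]), (0.76, [338.0, 241.0, 12.0, 30.0])]
bottle_i [(0.76, [278.0, 203
[... 504 characters left out ...]
0.9, [438.0, 213.0, 62.0, 104.0]), (0.37, [301.0, 153.0, 14.0, 21.0])]
bottle_c [(0.55, [299.0, 153.0, 15.0, 23.0])]
bottle_i [(0.55, [299.0, 153.0, 15.0, 23.0])]
gauge_mid_grip [(0.87, [362.0, 226.0, 53.0, 15.0]), (0.57, [203.0, 248.0, 38.0, 48.0])]
wrist 60.57858965167213 326.86482207903566 201.46442923427037 [-2.30464417 -1.71944886 -0.27408727] [-0.62363825 -0.03938209  0.38012759]
gauge_thin []
gauge_mid [(0.59, [500.0, 289.0, 40.0, 50.0])]
gauge_thick []
bridge []
caster []
bottle_c [(0.56, [346.0, 357.0, 20.0, 38.0]), (0.48, [231.0, 337.0, 38.0, 25.0])]
bottle_i [(0.56, [346.0, 357.0, 20.0, 38.0]), (0.48, [231.0, 337.0, 38.0, 25.0])]
gauge_mid_grip [(0.86, [500.0, 287.0, 36.0, 52.0])]
```

```bash
python3 - <<'E'
import cv2
a=cv2.imread('pics/top0.png')[120:320,150:500]; cv2.imwrite('pics/top0c.png',cv2.resize(a,None,fx=2.28,fy=2.28,interpolation=cv2.INTER_CUBIC))
a=cv2.imread('pics/scene0.png')[130:340,240:460]; cv2.imwrite('pics/scene0c.png',cv2.resize(a,None,fx=2.8,fy=2.8,interpolation=cv2.INTER_CUBIC))
E
```

```text
(no output)
```

View pics/top0c.png

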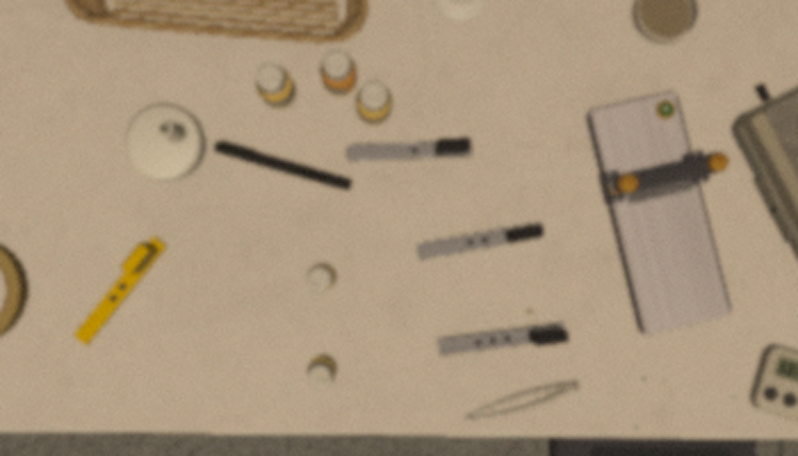

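View pics/scene0c.png

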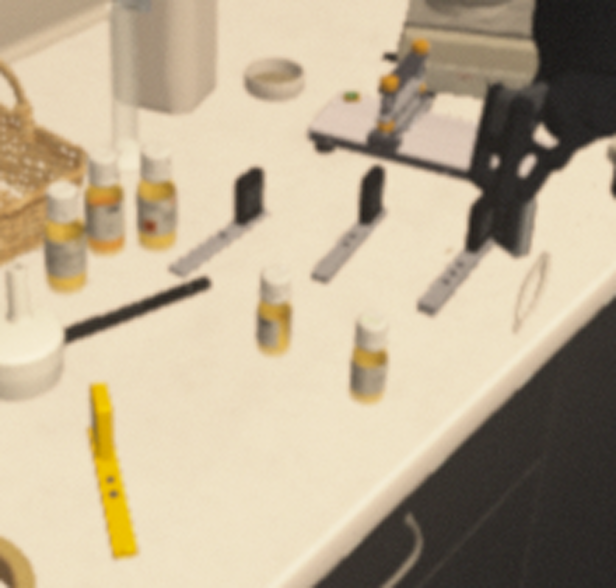

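View pics/scene0.png

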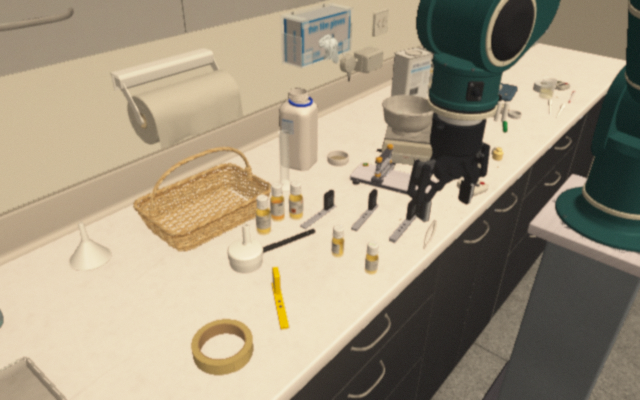

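Candidates: thin leaf (top ≈330,187; 1 dot), mid leaf (≈361,226; 2 dots), thick leaf (≈372,270; 3 dots). The look-alikes are the yellow two-dot leaf (≈204,248), which I'll leave alone, and a black bar (≈275,192). Next I'll work out the geometry.

```bash
python3 - <<'E'
from h import *
c=pickle.load(open('top0.pkl','rb')); P=cloud(c)
f=K(c);print('f',f)
img=c['image'].astype(int)
print('corners',P[5,5],P[5,630],P[300,300])
def box(u0,u1,v0,v1): return P[v0:v1,u0:u1].reshape(-1,3), img[v0:v1,u0:u1].reshape(-1,3)
for n,(u0,u1,v0,v1) in dict(thin=(298,362,176,200),mid=(328,396,212,240),thick=(338,404,258,280)).items():
    p,col=box(u0,u1,v0,v1); dark=col.max(1)
    tab=p[(p[:,2]>0.04)]
    print(n,'tab',len(tab),np.nanmean(tab,0),np.nanpercentile(tab,[2,98],axis=0).round(4).tolist())
    sub=P[v0:v1,u0:u1]; 
    leaf=p[(p[:,2]>0.003)]
    m=np.nanmean(leaf[:,:2],0); w,V=np.linalg.eigh(np.cov((leaf[:,:2]-m).T)); d=V[:,1]
    s=(leaf[:,:2]-m)@d; print(' leaf',len(leaf),m,d,np.degrees(np.arctan2(d[1],d[0])),(m+d*s.min()),(m+d*s.max()),s.max()-s.min())
# bed
p,col=box(400,485,155,275)
for z in np.arange(0.0,0.13,0.01): print(round(z,3),((p[:,2]>z)&(p[:,2]<z+.01)).sum())
bed=p[(p[:,2]>0.018)&(p[:,2]<0.034)]
h=cv2.minAreaRect(bed[:,:2].astype(np.float32)); print('bed',h,cv2.boxPoints(h),np.median(bed[:,2]))
br=p[p[:,2]>0.06]; h=cv2.minAreaRect(br[:,:2].astype(np.float32));print('bridge',h,cv2.boxPoints(h),br[:,2].max())
for n,(u,v) in dict(knob1=(425,200),knob2=(465,191),green=(442,168),b1=(270,157),b2=(298,152),b3=(314,164),b4=(291,241),b5=(291,282),stand=(222,182)).items(): print(n,P[v,u])
E
```

```text
f 428.82108311796725
corners [0.60123491 0.72260996 0.6511481 ] [0.60059982 0.29003739 0.66251625] [ 0.29395749  0.53086334 -0.00232329]
thin tab 86 [0.54473521 0.42934759 0.04749512] [[0.5393, 0.4146, 0.0442], [0.5503, 0.444, 0.0502]]
 leaf 285 [0.54166482 0.46421935] [-0.08726915  0.99618477] 95.00652276147838 [0.54636786 0.41053369] [0.53508568 0.53932073] 0.1292802657543664
mid tab 81 [0.46440944 0.362357   0.05004042] [[0.4581, 0.3482, 0.0461], [0.4708, 0.3765, 0.0537]]
 leaf 391 [0.45705602 0.40137258] [-0.17577171  0.98443096] 100.12357000930828 [0.46851032 0.33722141] [0.44666517 0.45956781] 0.12428134169938757
thick tab 94 [0.36996921 0.34079376 0.05179816] [[0.3633, 0.3256, 0.0414], [0.3762, 0.3549, 0.0554]]
 leaf 449 [0.36488394 0.37806834] [-0.16691153  0.98597188] 99.60829697606124 [0.37461112 0.32060838] [0.35456198 0.43904169] 0.12011834633404565
0.0 815
0.01 150
0.02 3562
0.03 237
0.04 186
0.05 52
0.06 50
0.07 59
0.08 317
0.09 116
0.1 0
0.11 0
0.12 0
bed ((0.4898773431777954, 0.20367932319641113), (0.22528629004955292, 0.16505907475948334), 8.400195121765137) [[0.3663862  0.26886785]
 [0.39049911 0.10557954]
 [0.6133685  0.1384908 ]
 [0.5892556  0.3017791 ]] 0.02407597406640919
bridge ((0.5299818515777588, 0.2142343372106552), (0.0357896164059639, 0.15414902567863464), 25.688432693481445) [[0.48044565 0.2759342 ]
 [0.54726577 0.13702053]
 [0.5795181  0.15253448]
 [0.51269794 0.29144815]] 0.09755728765708531
knob1 [0.50816177 0.28151658 0.09313879]
knob2 [0.52671267 0.20239219 0.0959075 ]
green [0.58277005 0.22678096 0.02650011]
b1 [0.59143233 0.59166857 0.09265837]
b2 [0.6024424  0.53579167 0.09102632]
b3 [0.57879185 0.50341236 0.08905056]
b4 [0.42362048 0.54865516 0.06787178]
b5 [0.34076595 0.54764874 0.06613969]
stand [0.5457955  0.69730967 0.0419114 ]
```

```bash
python3 - <<'E'
from h import *
o=manip.get_obs(); q=o['tcp_rot']; T=R.from_quat([q[1],q[2],q[3],q[0]]).as_matrix(); print(T.round(3))
for n in ['top','wrist','scene']:
    c=pickle.load(open(n+'0.pkl','rb')); Rm=cv2.Rodrigues(np.array(c['rvec'],float))[0];t=np.array(c['tvec'],float).ravel()
    C=-Rm.T@t; print(n,C, 'fwd',Rm[2].round(3),'right',Rm[0].round(3))
    if n=='wrist': print('cam in tool',T.T@(C-o['eef_pos']),'fwd',T.T@Rm[2],'right',T.T@Rm[0])
c=pickle.load(open('top0.pkl','rb')); P=cloud(c)
m=(P[...,2]>0.019)&(P[...,2]<0.03); m[:, :405]=0; m[:,490:]=0; m[:155]=0; m[280:]=0
m=m.astype(np.uint8); n,l,s,_=cv2.connectedComponentsWithStats(m); print(s)
big=np.zeros_like(m)
for i in range(1,n):
    if s[i,4]>100: big|=(l==i).astype(np.uint8)
pts=P[big>0][:,:2].astype(np.float32)
h=cv2.minAreaRect(pts); print(h,cv2.boxPoints(h))
m2=(P[...,2]>0.075); m2[:,:405]=0;m2[:,480:]=0;m2[:170]=0;m2[220:]=0
p=P[m2]; print(len(p),cv2.minAreaRect(p[:,:2].astype(np.float32)))
hsv=cv2.cvtColor(c['image'],cv2.COLOR_BGR2HSV); 
o=(hsv[...,1]>150)&(P[...,2]>0.06); o[:,:405]=0;o[:,480:]=0;o[:170]=0;o[220:]=0
nn,l,s,ce=cv2.connectedComponentsWithStats(o.astype(np.uint8))
for i in range(1,nn):
    if s[i,4]>5: print(ce[i],np.nanmean(P[l==i],0))
a=c['image'][150:280,390:500]; cv2.imwrite('pics/bed.png',cv2.resize(a,None,fx=4.5,fy=4.5,interpolation=cv2.INTER_CUBIC))
E
```

```text
[[ 0.     0.285  0.959]
 [-0.     0.959 -0.285]
 [-1.    -0.     0.   ]]
top [0.44502919 0.50482647 0.9442569 ] fwd [ 0.064 -0.005 -0.998] right [ 0.01  -1.     0.006]
wrist [0.10019199 0.62085133 0.37346726] fwd [ 0.298 -0.089 -0.95 ] right [ 0.285  0.959 -0.   ]
cam in tool [-0.16658037 -0.00131563 -0.08078457] fwd [ 9.50411177e-01 -4.35715976e-05  3.10996128e-01] right [4.41488593e-05 9.99999999e-01 5.18343507e-06]
scene [-0.1054676   1.24499045  0.69210128] fwd [ 0.521 -0.66  -0.541] right [-0.775 -0.631  0.023]
[[     0      0    640    400 252364]
 [   481    158      1      1      1]
 [   408    160     45     37   1195]
 [   482    160      2      2      3]
 [   483    163      2      2      2]
 [   471    173     19     44     72]
 [   413    199      1      2      2]
 [   418    201     53     67   2359]
 [   414    204      1      1      1]
 [   415    208      1      1      1]]
((0.4856327176094055, 0.23264287412166595), (0.21984624862670898, 0.0887540951371193), 13.736863136291504) [[0.36831585 0.24964789]
 [0.3893917  0.16343248]
 [0.6029496  0.21563786]
 [0.5818738  0.30185327]]
434 ((0.517575204372406, 0.24095994234085083), (0.01783326454460621, 0.09767594188451767), 13.518434524536133)
[464.18181818 190.79545455] [0.52734731 0.20313725 0.09341054]
[424.98113208 199.98113208] [0.50818061 0.28162434 0.09338801]
```

View pics/bed.png

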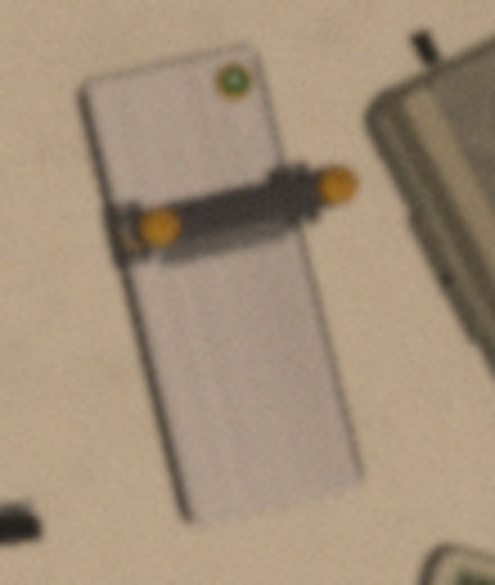

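View pics/wrist0.png

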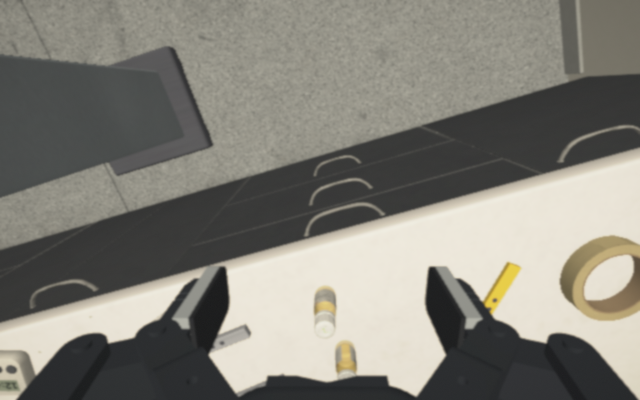

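```bash
cat >> h.py <<'E'
def tool():
    o=manip.get_obs(); q=o['tcp_rot']; return o,np.array(o['eef_pos']),R.from_quat([q[1],q[2],q[3],q[0]])
def to(target,theta):
    # units to shift (sum over rows), then turn (sum), to TCP target with tool y at yaw theta(rad), pointing down
    o,p,r=tool(); c,s=np.cos(theta),np.sin(theta)
    T=np.array([[0,c,s],[0,s,-c],[-1,0,0]])
    d=r.as_matrix().T@(np.array(target)-p)/0.75
    rv=(r.inv()*R.from_matrix(T)).as_rotvec()/0.08
    d2=T.T@(np.array(target)-p)/0.75
    print('shift in present axes',d.round(4),'turn',rv.round(3),'| shift in axes after turn',d2.round(4),'| p',p.round(4),'yaw',np.degrees(np.arctan2(r.as_matrix()[1,1],r.as_matrix()[0,1])).round(2),'F',np.round(o['contact_force'],2),'t',round(float(o['t']),2))
E
R='.0027 -.0194 .0456 0 0 0'; python3 -m crank '.0027 -.0194 .0456 0 0 0;.0027 -.0194 .0456 0 0 0;.0027 -.0194 .0456 0 0 0;.0027 -.0194 .0456 0 0 0;.0027 -.0194 .0456 0 0 0;.0027 -.0194 .0456 0 0 0;.0027 -.0194 .0456 0 0 0;.0027 -.0194 .0456 0 0 0;.0027 -.0194 .0456 0 0 0;.0027 -.0194 .0456 0 0 0' 60 40
python3 -c "
from h import *
to([.4644,.3624,.18],np.radians(10.3))"
```

```text
t: 2.18
eef_pos: [0.4657, 0.3608, 0.1868]
tcp_rot: [0.7, 0.102, 0.7, -0.102]
contact_force: [0.3, -0.5, -1.1]
gripper_width: 0.6
shift in present axes [ 0.009   0.0015 -0.0022] turn [ 1.3778e+01  1.0000e-03 -5.0000e-03] | shift in axes after turn [ 0.009  -0.0013 -0.0023] | p [0.4657 0.3608 0.1868] yaw 73.45 F [ 0.27 -0.49 -1.08] t 2.18
```

```bash
python3 -m crank '0 0 0 1 0 0;0 0 0 1 0 0;0 0 0 1 0 0;0 0 0 1 0 0;0 0 0 1 0 0;0 0 0 1 0 0;0 0 0 1 0 0;0 0 0 1 0 0;0 0 0 1 0 0;0 0 0 1 0 0'
python3 -m crank '0 0 0 .945 0 0;0 0 0 .945 0 0;0 0 0 .945 0 0;0 0 0 .945 0 0;0 0 0 0 0 0;0 0 0 0 0 0;0 0 0 0 0 0;0 0 0 0 0 0;0 0 0 0 0 0;0 0 0 0 0 0'
python3 - <<'E'
from h import *
to([.4644,.3624,.18],np.radians(10.3))
c=cam('wrist','w1.png'); pickle.dump(c,open('w1.pkl','wb'))
E
```

```text
t: 3.02
eef_pos: [0.4644, 0.3623, 0.1867]
tcp_rot: [0.604, 0.367, 0.604, -0.367]
contact_force: [-0.7, -0.7, 0.3]
gripper_width: 0.599
t: 3.85
eef_pos: [0.4644, 0.3622, 0.1867]
tcp_rot: [0.543, 0.453, 0.543, -0.453]
contact_force: [-0.3, 0.2, 0.2]
gripper_width: 0.605
shift in present axes [ 0.0089 -0.     -0.0003] turn [ 0.007  0.    -0.001] | shift in axes after turn [ 0.0089 -0.     -0.0003] | p [0.4644 0.3622 0.1867] yaw 10.33 F [-0.34  0.2   0.19] t 3.85
```

View pics/w1.png

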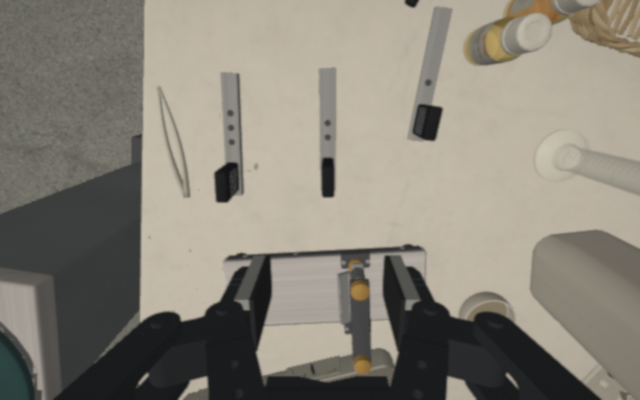

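The picture shows the two-dot mid leaf at (328,130) with its tab at (328,178), the thick leaf at left (231,135), the thin leaf at right (432,70) and the caster below at (330,285). Now I'll measure the three leaves and the caster from this view.

```bash
cat > leaf.py <<'E'
from h import *
def fit(c,box,tabtop,lz):
    P=cloud(c); u0,u1,v0,v1=box; p=P[v0:v1,u0:u1].reshape(-1,3); col=c['image'][v0:v1,u0:u1].reshape(-1,3).astype(int).max(1)
    tab=p[p[:,2]>tabtop-0.012]
    leaf=p[(p[:,2]>lz-0.003)&(p[:,2]<lz+0.008)&(col>70)&(col<190)]
    r=cv2.minAreaRect(tab[:,:2].astype(np.float32))
    L=cv2.minAreaRect(leaf[:,:2].astype(np.float32)) if len(leaf) else None
    m=leaf[:,:2].mean(0); w,V=np.linalg.eigh(np.cov((leaf[:,:2]-m).T)); d=V[:,1]
    print('tab n',len(tab),'rect',r,'z',np.percentile(tab[:,2],[5,50,95]).round(4)); print(' leaf n',len(leaf),L,'yaw',np.degrees(np.arctan2(d[1],d[0])),'z',np.median(leaf[:,2]))
E
python3 - <<'E'
from leaf import *
c=pickle.load(open('w1.pkl','rb'))
print('thick');fit(c,(205,255,60,210),.055,.010)
print('mid');fit(c,(305,350,58,205),.0525,.0075)
print('thin');fit(c,(400,458,0,145),.050,.005)
P=cloud(c); m=(P[...,2]>.02)&(P[...,2]<.032); m[:240]=0;m[330:]=0;m[:,:270]=0;m[:,400:]=0
p=P[m]; print(len(p),np.median(p[:,2]))
for u in (230,245,300,325,420): print(u,[(P[v,u]*1000).round(0).tolist() for v in range(246,264,3)])
print('desk',np.median(P[210:235,300:400,2]))
E
```

```text
thick
tab n 523 rect ((0.3688068687915802, 0.3394436836242676), (0.012410677969455719, 0.030003195628523827), 6.88852071762085) z [0.0445 0.054  0.0556]
 leaf n 1645 ((0.3631676435470581, 0.378288596868515), (0.016553334891796112, 0.12086643278598785), 8.245969772338867) yaw 99.937214237883 z 0.009681212688920401
mid
tab n 434 rect ((0.46322858333587646, 0.3611132502555847), (0.011109776794910431, 0.02945593371987343), 10.327445983886719) z [0.0473 0.0517 0.0531]
 leaf n 1496 ((0.45567071437835693, 0.39938434958457947), (0.015141436830163002, 0.12024843692779541), 10.691247940063477) yaw 100.58931168662237 z 0.0071314604316986595
thin
tab n 565 rect ((0.5439642071723938, 0.42844894528388977), (0.012377548031508923, 0.029886635020375252), 2.488908290863037) z [0.0407 0.0491 0.0505]
 leaf n 1933 ((0.5323399305343628, 0.46714523434638977), (0.04454880207777023, 0.12564340233802795), 6.653934955596924) yaw 92.20430462280483 z 0.004464891001071515
5913 0.025418932560694916
230 [[371.0, 254.0, 0.0], [371.0, 250.0, -1.0], [371.0, 246.0, -1.0], [375.0, 251.0, 15.0], [377.0, 251.0, 22.0], [377.0, 247.0, 22.0]]
245 [[388.0, 257.0, -1.0], [388.0, 253.0, 0.0], [388.0, 249.0, -1.0], [392.0, 255.0, 18.0], [393.0, 254.0, 22.0], [394.0, 251.0, 23.0]]
300 [[449.0, 268.0, -1.0], [450.0, 264.0, -0.0], [450.0, 269.0, 16.0], [451.0, 268.0, 22.0], [451.0, 266.0, 24.0], [452.0, 263.0, 26.0]]
325 [[477.0, 273.0, -0.0], [478.0, 270.0, 0.0], [477.0, 275.0, 18.0], [477.0, 274.0, 23.0], [477.0, 271.0, 25.0], [478.0, 267.0, 25.0]]
420 [[583.0, 292.0, -1.0], [575.0, 299.0, 23.0], [575.0, 296.0, 25.0], [576.0, 293.0, 25.0], [577.0, 290.0, 26.0], [577.0, 287.0, 26.0]]
desk nan
```

```bash
python3 -c "
from h import *
to([.4632,.3611,.0285],np.radians(10.5))"
python3 -m crank '.0264 -.0004 -.0002 0 0 0;.0264 -.0004 -.0002 0 0 0;.0264 -.0004 -.0002 0 0 0;.0264 -.0003 -.0002 0 0 0;.0264 -.0003 -.0002 0 0 0;.0264 0 0 0 0 0;.0264 0 0 0 0 0;.0264 0 0 0 0 0;0 0 0 0 0 0;0 0 0 0 0 0' 60 40
python3 -c "
from h import *
to([.4632,.3611,.0285],np.radians(10.5))"
```

```text
shift in present axes [ 0.2109 -0.0019  0.0012] turn [-0.039  0.    -0.   ] | shift in axes after turn [ 0.2109 -0.0019  0.0012] | p [0.4644 0.3622 0.1866] yaw 10.32 F [-0.1  -0.5   0.17] t 3.9
t: 4.73
eef_pos: [0.4627, 0.3623, 0.028]
tcp_rot: [0.543, 0.453, 0.543, -0.454]
contact_force: [-0.8, 0.4, 0.8]
gripper_width: 0.599
shift in present axes [-0.0007  0.0004  0.0017] turn [-0.044  0.013  0.016] | shift in axes after turn [-0.0007  0.0004  0.0017] | p [0.4627 0.3623 0.028 ] yaw 10.3 F [-0.8   0.37  0.76] t 4.73
```

```bash
python3 -m crank '0 0 .0016 0 0 0;0 0 0 0 0 0;0 0 0 0 0 0;0 0 0 0 0 0;0 0 0 0 0 0;0 0 0 0 0 0;0 0 0 0 0 0;0 0 0 0 0 0;0 0 0 0 0 0;0 0 0 0 0 0' 0 40
python3 -c "
from h import *
to([.4632,.3611,.12],np.radians(-76.3))"
```

```text
t: 5.57
eef_pos: [0.4631, 0.3615, 0.0282]
tcp_rot: [0.543, 0.453, 0.543, -0.453]
contact_force: [-0.7, -0.8, 0.9]
gripper_width: -0.001
shift in present axes [-0.1223  0.      0.0006] turn [ 1.8892e+01  1.0000e-03 -1.0000e-03] | shift in axes after turn [-0.1223  0.0006  0.    ] | p [0.4631 0.3615 0.0282] yaw 10.3 F [-0.71 -0.77  0.94] t 5.57
```

The gripper closed fully, so it missed the tab. I'll look before moving again.

```bash
python3 - <<'E'
from h import *
c=cam('wrist','w2.png'); pickle.dump(c,open('w2.pkl','wb'))
c=cam('scene','s2.png')
a=c['image'][130:300,260:460]; cv2.imwrite('pics/s2c.png',cv2.resize(a,None,fx=3.5,fy=3.5,interpolation=cv2.INTER_CUBIC))
E
```

```text
(no output)
```

View pics/w2.png

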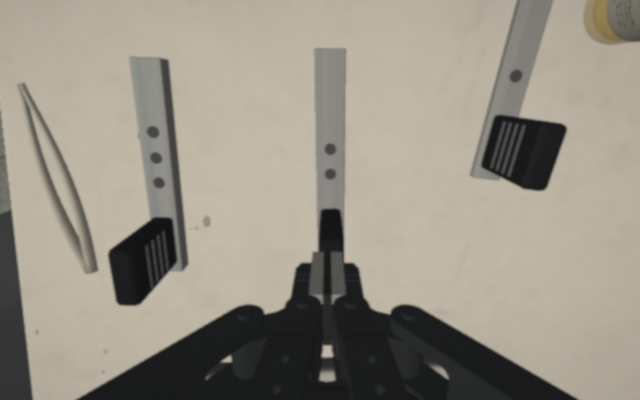

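View pics/s2c.png

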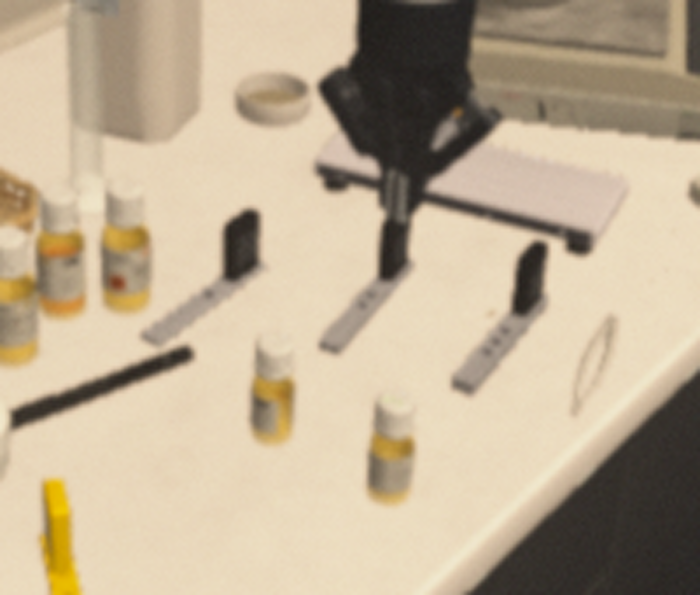

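```bash
python3 - <<'E'
from h import *
c=pickle.load(open('w2.pkl','rb'));P=cloud(c); o,p,r=tool();T=r.as_matrix()
print(p, proj(c,[p,p+T[:,0]*.014,p-T[:,0]*.005]).round(1))
for v in range(205,330,6): print(v,(P[v,331]*1000).round(1),'tool',(T.T@(P[v,331]-p)*1000).round(1))
E
```

```text
[0.4631696  0.36155238 0.02825306] [[329.4 245.2]
 [329.3 234.6]
 [329.5 249.3]]
205 [461.4 377.1   7.5] tool [ 20.7   1.  -15.6]
211 [461.6 375.3  12.8] tool [ 15.5   1.  -13.8]
217 [461.5 375.7  23.2] tool [  5.1   0.8 -14.2]
223 [461.4 375.7  31.9] tool [ -3.6   0.8 -14.2]
229 [461.3 375.4  39.3] tool [-11.1   0.7 -14. ]
235 [461.3 375.4  46.6] tool [-18.3   0.6 -14. ]
241 [461.4 374.7  51.6] tool [-23.4   0.6 -13.2]
247 [461.8 372.2  52.6] tool [-24.3   0.6 -10.7]
253 [461.8 371.8  58. ] tool [-29.7   0.5 -10.3]
259 [461.8 371.6  63.2] tool [-34.9   0.4 -10.1]
265 [461.7 371.6  68.5] tool [-40.3   0.4 -10.2]
271 [461.7 371.5  73.2] tool [-44.9   0.3 -10. ]
277 [461.6 371.7  78.2] tool [-50.    0.3 -10.3]
283 [461.6 371.5  82.2] tool [-53.9   0.2 -10. ]
289 [461.4 372.1  87.2] tool [-59.    0.2 -10.7]
295 [461.6 371.1  89.5] tool [-61.2   0.2  -9.7]
301 [462.2 367.9  88.4] tool [-60.2   0.2  -6.5]
307 [462.1 368.2  92.4] tool [-64.1   0.2  -6.7]
313 [462.6 365.5  92.1] tool [-63.8   0.2  -4. ]
319 [463.1 363.   92. ] tool [-63.7   0.2  -1.4]
325 [463.3 361.6  93.4] tool [-65.1   0.2   0. ]
```

```bash
python3 - <<'E'
from h import *
c=pickle.load(open('w2.pkl','rb'));P=cloud(c); o,p,r=tool();T=r.as_matrix()
Q=(P-p)@T*1000
a=c['image'][190:340,250:410]; cv2.imwrite('pics/w2c.png',cv2.resize(a,None,fx=5,fy=4,interpolation=cv2.INTER_CUBIC)) if 0 else cv2.imwrite('pics/w2c.png',cv2.resize(a,None,fx=4,fy=4,interpolation=cv2.INTER_CUBIC))
for v in (215,225,235,245,255,265,280): print(v,[(u,Q[v,u].round(0).astype(int).tolist()) for u in range(296,366,6)])
E
```

```text
215 [(296, [29, -20, -6]), (302, [29, -17, -6]), (308, [28, -13, -7]), (314, [28, -9, -7]), (320, [12, -5, -13]), (326, [8, -2, -14]), (332, [9, 1, -14]), (338, [10, 5, -14]), (344, [30, 9, -6]), (350, [28, 13, -7]), (356, [29, 16, -6]), (362, [28, 20, -7])]
225 [(296, [29, -20, 0]), (302, [29, -17, 0]), (308, [29, -13, 0]), (314, [29, -9, 0]), (320, [-5, -5, -13]), (326, [-6, -2, -14]), (332, [-6, 1, -14]), (338, [-7, 4, -14]), (344, [29, 9, 0]), (350, [29, 13, 0]), (356, [29, 17, 0]), (362, [29, 20, 0])]
235 [(296, [28, -20, 6]), (302, [29, -17, 7]), (308, [29, -13, 7]), (314, [28, -9, 7]), (320, [-17, -5, -13]), (326, [-19, -2, -14]), (332, [-19, 1, -14]), (338, [-19, 4, -14]), (344, [30, 9, 7]), (350, [28, 13, 6]), (356, [28, 17, 7]), (362, [30, 20, 7])]
245 [(296, [29, -21, 14]), (302, [28, -17, 13]), (308, [29, -13, 14]), (314, [29, -9, 14]), (320, [-24, -4, -11]), (326, [-23, -2, -11]), (332, [-24, 1, -12]), (338, [-23, 4, -11]), (344, [29, 9, 14]), (350, [28, 13, 13]), (356, [28, 17, 13]), (362, [29, 21, 14])]
255 [(296, [29, -21, 20]), (302, [28, -17, 20]), (308, [29, -13, 21]), (314, [-32, -7, -11]), (320, [-32, -4, -11]), (326, [-31, -2, -10]), (332, [-31, 1, -10]), (338, [-31, 4, -10]), (344, [28, 9, 20]), (350, [30, 13, 21]), (356, [29, 17, 21]), (362, [29, 21, 20])]
265 [(296, [28, -21, 27]), (302, [-33, -12, -6]), (308, [-33, -10, -6]), (314, [-41, -7, -10]), (320, [-41, -4, -10]), (326, [-41, -2, -10]), (332, [-41, 1, -11]), (338, [-39, 3, -10]), (344, [-34, 6, -7]), (350, [-34, 9, -7]), (356, [29, 17, 28]), (362, [29, 21, 28])]
280 [(296, [-44, -14, -6]), (302, [-46, -11, -6]), (308, [-45, -9, -6]), (314, [-51, -6, -10]), (320, [-52, -4, -10]), (326, [-52, -2, -10]), (332, [-53, 1, -11]), (338, [-51, 3, -10]), (344, [-46, 6, -7]), (350, [-44, 8, -6]), (356, [-45, 10, -6]), (362, [28, 21, 38])]
```

View pics/w2c.png

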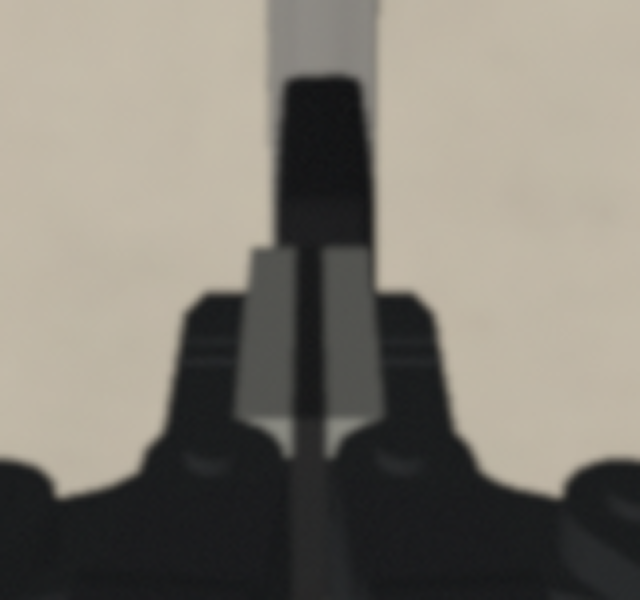

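The closed fingertips are at tool x ≈ −28 mm in the picture, above the tab top. That puts them about 42 mm farther back than the description says. I'll trust the picture, open, and go 42 mm lower while watching the force.

```bash
python3 -m crank '0 0 0 0 0 0;0 0 0 0 0 0;0 0 0 0 0 0;0 0 0 0 0 0;.011 0 0 0 0 0;.011 0 0 0 0 0;.011 0 0 0 0 0;.011 0 0 0 0 0;.011 0 0 0 0 0;0 0 0 0 0 0' 50 40
python3 - <<'E'
from h import *
o,p,r=tool(); print(p,o['contact_force'],o['t'])
c=cam('wrist','w3.png'); pickle.dump(c,open('w3.pkl','wb'))
E
```

```text
t: 6.5
eef_pos: [0.4623, 0.3608, -0.0151]
tcp_rot: [0.543, 0.452, 0.543, -0.454]
contact_force: [0.4, -0.3, -0.1]
gripper_width: 0.499
[ 0.46226547  0.36076644 -0.01511825] [ 0.35158922 -0.3340648  -0.06838301] 6.5
```

View pics/w3.png

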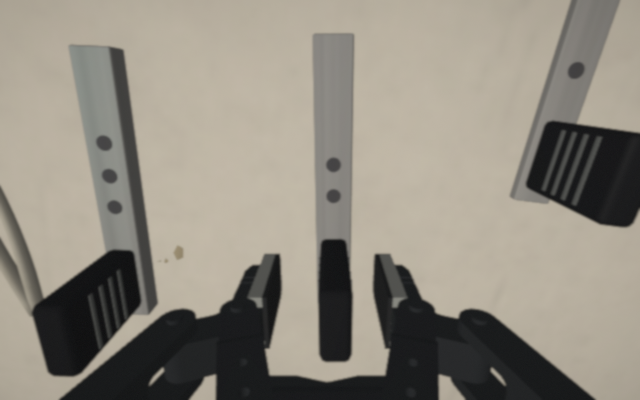

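The fingers now straddle the tab, which sits centred between the pads at (335,300). I'll close on it.

```bash
python3 -m crank '0 0 0 0 0 0;0 0 0 0 0 0;0 0 0 0 0 0;0 0 0 0 0 0;0 0 0 0 0 0;0 0 0 0 0 0;0 0 0 0 0 0;0 0 0 0 0 0;0 0 0 0 0 0;0 0 0 0 0 0' 0 50
python3 - <<'E'
from h import *
c=cam('wrist','w4.png'); pickle.dump(c,open('w4.pkl','wb'))
P=cloud(c); o,p,r=tool();T=r.as_matrix(); Q=(P-p)@T*1000
for u in (320,335,350): print(u,[(v,Q[v,u].round(0).astype(int).tolist()) for v in range(226,330,8)])
to([.4632,.3611,.07],np.radians(-76.3))
E
```

```text
t: 7.38
eef_pos: [0.4634, 0.3618, -0.0126]
tcp_rot: [0.543, 0.453, 0.543, -0.453]
contact_force: [-0.2, -0.8, 6.7]
gripper_width: 0.137
320 [(226, [-20, -4, -19]), (234, [-19, -5, -15]), (242, [-26, -4, -14]), (250, [-35, -4, -14]), (258, [-41, -4, -14]), (266, [-47, -4, -14]), (274, [-55, -4, -14]), (282, [-59, -4, -14]), (290, [-64, -4, -13]), (298, [-65, -4, -11]), (306, [-64, -4, -7]), (314, [-64, -4, -4]), (322, [-65, -4, -1])]
335 [(226, [-19, 2, -19]), (234, [-20, 2, -15]), (242, [-26, 2, -14]), (250, [-33, 2, -13]), (258, [-41, 2, -14]), (266, [-49, 2, -15]), (274, [-54, 2, -14]), (282, [-59, 2, -14]), (290, [-63, 2, -13]), (298, [-65, 2, -11]), (306, [-65, 2, -8]), (314, [-65, 2, -5]), (322, [-65, 2, -1])]
350 [(226, [-12, 10, -16]), (234, [-11, 10, -11]), (242, [-13, 10, -8]), (250, [-10, 10, -2]), (258, [-34, 9, -10]), (266, [-42, 8, -10]), (274, [-47, 8, -10]), (282, [-54, 7, -10]), (290, [-59, 7, -10]), (298, [-61, 7, -8]), (306, [-70, 6, -11]), (314, [-72, 6, -10]), (322, [-74, 6, -8])]
shift in present axes [-0.1101 -0.0004  0.0007] turn [ 1.889e+01 -1.000e-02 -4.000e-03] | shift in axes after turn [-0.1101  0.0007  0.0005] | p [ 0.4635  0.3617 -0.0125] yaw 10.29 F [-0.3   0.15  5.38] t 7.43
```

View pics/w4.png

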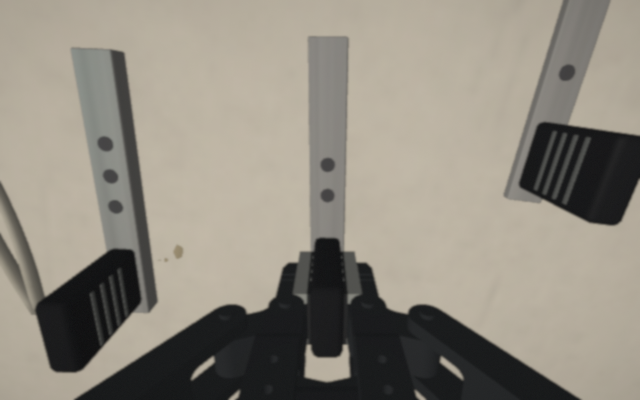

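```bash
python3 -m crank '-.01 0 0 0 0 0;-.03 0 0 0 0 0;-.044 0 0 0 0 0;-.044 0 0 0 0 0;-.045 0 0 0 0 0;0 0 0 1 0 0;0 0 0 1 0 0;0 0 0 1 0 0;0 0 0 1 0 0;0 0 0 1 0 0'
python3 -m crank '0 0 0 1 0 0;0 0 0 1 0 0;0 0 0 1 0 0;0 0 0 1 0 0;0 0 0 1 0 0;0 0 0 1 0 0;0 0 0 1 0 0;0 0 0 1 0 0;0 0 0 1 0 0;0 0 0 1 0 0'
python3 - <<'E'
from h import *
to([.3848,.2090,.117],np.radians(-76.5))
E
```

```text
t: 8.27
eef_pos: [0.4629, 0.3614, 0.1172]
tcp_rot: [-0.441, -0.553, -0.441, 0.553]
contact_force: [-0.1, -0.1, -1.0]
gripper_width: 0.133
t: 9.1
eef_pos: [0.4629, 0.3615, 0.1171]
tcp_rot: [-0.191, -0.681, -0.191, 0.681]
contact_force: [-0.8, -0.5, -0.4]
gripper_width: 0.134
shift in present axes [1.000e-04 1.196e-01 1.946e-01] turn [3.886e+00 4.000e-03 3.000e-03] | shift in axes after turn [1.000e-04 1.734e-01 1.487e-01] | p [0.4629 0.3615 0.1171] yaw -58.69 F [-0.83 -0.51 -0.4 ] t 9.1
```

```bash
python3 -m crank '0 0 0 .972 0 0;0 0 0 .972 0 0;0 0 0 .972 0 0;0 0 0 .972 0 0;0 .0347 .0297 0 0 0;0 .0347 .0297 0 0 0;0 .0347 .0297 0 0 0;0 .0347 .0297 0 0 0;0 .0347 .0297 0 0 0;0 0 0 0 0 0'
python3 - <<'E'
from h import *
to([.3848,.2090,.117],np.radians(-76.5))
c=cam('wrist','w5.png'); pickle.dump(c,open('w5.pkl','wb'))
c=cam('top','t5.png'); pickle.dump(c,open('t5.pkl','wb'))
E
```

```text
t: 9.93
eef_pos: [0.3827, 0.2038, 0.1166]
tcp_rot: [-0.083, -0.701, -0.083, 0.703]
contact_force: [1.1, 0.2, -0.8]
gripper_width: 0.139
shift in present axes [-0.0006 -0.006  -0.0043] turn [-0.005  0.043  0.013] | shift in axes after turn [-0.0006 -0.006  -0.0043] | p [0.3827 0.2038 0.1166] yaw -76.52 F [ 1.07  0.17 -0.77] t 9.93
```

View pics/w5.png

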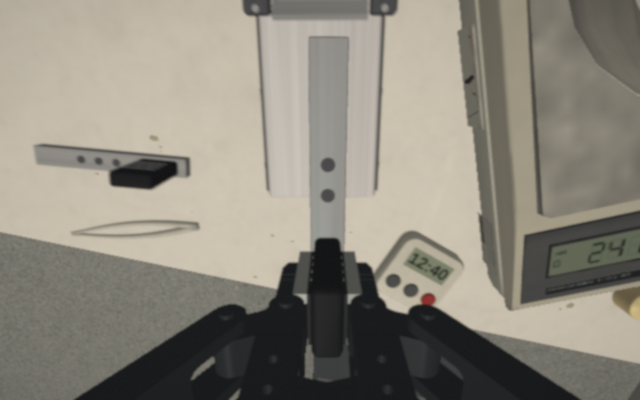

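View pics/t5.png

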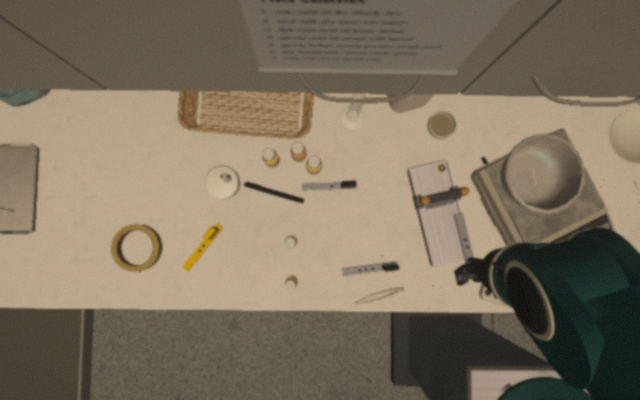

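The wrist view shows the leaf at (328,130) over the bed, with the gate's bevelled side at the top (320,8), roughly straight. I'll measure the bed edges in the tool frame.

```bash
python3 - <<'E'
from h import *
c=pickle.load(open('w5.pkl','rb'));P=cloud(c); o,p,r=tool(); print(p,o['t'])
T=r.as_matrix(); Q=(P-p)@T*1000
# bed rows
L=[];Rr=[]
for v in range(40,185,4):
    z=P[v,:,2]; m=(z>.021)&(z<.031); us=np.where(m)[0]
    us=us[(us>240)&(us<400)]
    L.append(Q[v,us[0]]);Rr.append(Q[v,us[-1]])
L=np.array(L);Rr=np.array(Rr)
for n,a in (('L',L),('R',Rr)):
    k=np.polyfit(a[:,2],a[:,1],1); print(n,'y at z=0',k[1].round(2),'slope deg',np.degrees(np.arctan(k[0])).round(2),'z range',a[:,2].min(),a[:,2].max())
# leaf
v=np.arange(45,150,4); l=[]
for vv in v:
    us=[u for u in range(300,356) if P[vv,u,2]>.10]; l.append((Q[vv,us[0]]+Q[vv,us[-1]])/2)
l=np.array(l);k=np.polyfit(l[:,2],l[:,1],1);print('leaf',k[1],np.degrees(np.arctan(k[0])),l[0],l[-1])
# front bed edge, gate edge
for u in (285,300,360): 
    col=Q[:,u]; zz=P[:,u,2]; m=np.where((zz>.021)&(zz<.031))[0]; print(u,'bed rows',m[0],m[-1],'first',Q[m[0],u],'last',Q[m[-1],u],P[m[-1],u])
for vv in range(0,22,2): print(vv,[(u,(P[vv,u]*1000).round(0).tolist()) for u in (260,300,380)])
print('tip',[(v,Q[v,328].round(0)) for v in range(30,46,2)])
E
```

```text
[0.38527664 0.2084034  0.11727643] 10.0333
L y at z=0 -42.59 slope deg 0.08 z range -107.19393568389235 -3.349477833025995
R y at z=0 44.17 slope deg -0.11 z range -106.66997507012117 -3.52509558039807
leaf 4.567591209965073 -0.3576278537840863 [-17.76125787   5.10803052 -91.72075958] [-18.5541283    4.75434517 -50.65939555]
285 bed rows 22 197 first [  91.08358596  -23.20612523 -117.63700874] last [ 92.29165668 -28.53578643   6.28707787] [0.37238111 0.2347987  0.02503456]
300 bed rows 21 197 first [  92.90898495  -13.22605796 -118.50904722] last [ 91.71279161 -16.62988065   6.14104611] [0.375335   0.22326311 0.02559298]
360 bed rows 21 197 first [  90.58301489   27.18650083 -117.9971973 ] last [92.76173458 30.80141069  6.62939122] [0.38606126 0.17705991 0.02446271]
0 [(260, [501.0, 275.0, 37.0]), (300, [506.0, 250.0, 40.0]), (380, [518.0, 201.0, 39.0])]
2 [(260, [500.0, 275.0, 36.0]), (300, [505.0, 250.0, 40.0]), (380, [518.0, 201.0, 38.0])]
4 [(260, [499.0, 275.0, 38.0]), (300, [504.0, 249.0, 42.0]), (380, [517.0, 201.0, 37.0])]
6 [(260, [498.0, 274.0, 38.0]), (300, [503.0, 249.0, 
[... 248 characters left out ...]
), (300, [499.0, 248.0, 45.0]), (380, [512.0, 199.0, 37.0])]
14 [(260, [493.0, 274.0, 37.0]), (300, [498.0, 248.0, 45.0]), (380, [512.0, 199.0, 36.0])]
16 [(260, [nan, nan, nan]), (300, [497.0, 248.0, 46.0]), (380, [512.0, 198.0, 29.0])]
18 [(260, [493.0, 276.0, 24.0]), (300, [496.0, 248.0, 45.0]), (380, [512.0, 197.0, 24.0])]
20 [(260, [491.0, 276.0, 26.0]), (300, [495.0, 248.0, 42.0]), (380, [510.0, 197.0, 25.0])]
tip [(30, array([  92.,    6., -113.])), (32, array([  91.,    6., -111.])), (34, array([  90.,    6., -110.])), (36, array([  91.,    6., -109.])), (38, array([-18.,   5., -94.])), (40, array([-18.,   5., -93.])), (42, array([-18.,   5., -93.])), (44, array([-19.,   5., -92.]))]
```

```bash
python3 -m crank '.018 0 0 0 0 0;.018 0 0 0 0 0;.018 0 0 0 0 0;.018 0 0 0 0 0;.018 0 0 0 0 0;.018 0 0 0 0 0;.018 0 0 0 0 0;.0095 0 0 0 0 0;0 0 0 0 0 0;0 0 0 0 0 0'
python3 - <<'E'
from h import *
to([.3848,.2090,.0134],np.radians(-76.4))
E
```

```text
t: 10.87
eef_pos: [0.386, 0.209, 0.0151]
tcp_rot: [-0.085, -0.702, -0.084, 0.702]
contact_force: [-0.2, 0.7, -0.6]
gripper_width: 0.133
shift in present axes [ 0.0022 -0.0005  0.0016] turn [ 0.027  0.004 -0.004] | shift in axes after turn [ 0.0022 -0.0004  0.0016] | p [0.386  0.209  0.0151] yaw -76.28 F [-0.22  0.72 -0.61] t 10.87
```

```bash
python3 -m crank '.0005 0 0 0 0 0;.0005 0 0 0 0 0;.0005 0 0 0 0 0;.0005 0 0 0 0 0;.0005 0 0 0 0 0;0 0 0 0 0 0;0 0 0 0 0 0;0 0 0 0 0 0;0 0 0 0 0 0;0 0 0 0 0 0'
python3 - <<'E'
from h import *
to([.3848,.2090,.0134],np.radians(-76.4))
E
```

```text
t: 11.7
eef_pos: [0.3859, 0.2088, 0.0133]
tcp_rot: [0.084, 0.702, 0.084, -0.702]
contact_force: [-0.8, 0.7, 4.7]
gripper_width: 0.133
shift in present axes [-0.0001 -0.0006  0.0013] turn [ 0.026 -0.002  0.001] | shift in axes after turn [-0.0001 -0.0006  0.0013] | p [0.3859 0.2088 0.0133] yaw -76.28 F [-0.76  0.68  4.69] t 11.7
```

```bash
python3 -m crank '-.0005 0 0 0 0 0;0 0 -.0033 0 0 0;0 0 -.0033 0 0 0;0 0 -.0033 0 0 0;0 0 -.0033 0 0 0;0 0 -.0033 0 0 0;0 0 -.0033 0 0 0;0 0 -.0033 0 0 0;0 0 0 0 0 0;0 0 0 0 0 0'
python3 - <<'E'
from h import *
o,p,r=tool(); print(p.round(4),np.dot(p[:2]-[.516,.241],[.9716,.2368]),r.inv().apply(o['contact_force']).round(2))
c=cam('wrist','w6.png'); pickle.dump(c,open('w6.pkl','wb'))
E
```

```text
t: 12.53
eef_pos: [0.4027, 0.2127, 0.0136]
tcp_rot: [-0.084, -0.702, -0.084, 0.702]
contact_force: [-0.5, 0.5, -1.4]
gripper_width: 0.131
[0.4027 0.2127 0.0136] -0.11679432462097993 [ 1.4  -0.59  0.35]
```

View pics/w6.png

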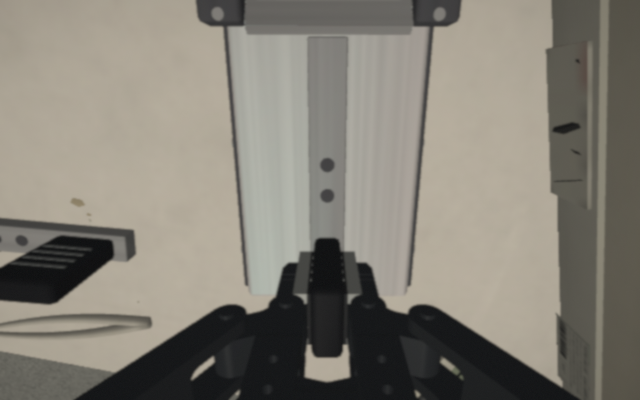

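```bash
python3 -m crank '0 0 -.0013 0 0 0;0 0 -.0013 0 0 0;0 0 -.0013 0 0 0;0 0 -.0013 0 0 0;0 0 -.0013 0 0 0;0 0 -.0013 0 0 0;0 0 0 0 0 0;0 0 0 0 0 0;0 0 0 0 0 0;0 0 0 0 0 0'
cat > st.py <<'E'
from h import *
o,p,r=tool(); print('TCP bridge x',(np.dot(p[:2]-[.516,.241],[.9716,.2368])*1000).round(1),'z',p[2].round(4),'F fwd(+ = resisted)',(r.inv().apply(o['contact_force'])[2]).round(2),'up',o['contact_force'][2].round(2),'lat',(r.inv().apply(o['contact_force'])[1]).round(2),'torque',np.round(r.inv().apply(o['wrist_torque']),3),'w',round(float(o['gripper_width']),3),'t',round(float(o['t']),2))
E
python3 st.py
```

```text
t: 13.42
eef_pos: [0.4082, 0.2142, 0.0136]
tcp_rot: [-0.084, -0.702, -0.084, 0.702]
contact_force: [-0.3, 0.0, -2.0]
gripper_width: 0.132
TCP bridge x -111.0 z 0.0136 F fwd(+ = resisted) 0.25 up -2.0 lat -0.06 torque [ 0.001 -0.046 -0.012] w 0.132 t 13.42
```

```bash
python3 -m crank '0 0 -.0013 0 0 0;0 0 -.0013 0 0 0;0 0 -.0013 0 0 0;0 0 -.0013 0 0 0;0 0 0 0 0 0;0 0 0 0 0 0;0 0 0 0 0 0;0 0 0 0 0 0;0 0 0 0 0 0;0 0 0 0 0 0'
python3 st.py
python3 -m crank '0 0 -.0013 0 0 0;0 0 -.0013 0 0 0;0 0 -.0013 0 0 0;0 0 0 0 0 0;0 0 0 0 0 0;0 0 0 0 0 0;0 0 0 0 0 0;0 0 0 0 0 0;0 0 0 0 0 0;0 0 0 0 0 0'
python3 st.py
```

```text
t: 14.25
eef_pos: [0.4121, 0.2151, 0.0136]
tcp_rot: [-0.084, -0.702, -0.084, 0.702]
contact_force: [0.0, 0.3, -1.7]
gripper_width: 0.136
TCP bridge x -107.1 z 0.0136 F fwd(+ = resisted) -0.09 up -1.73 lat -0.24 torque [-0.034 -0.036  0.012] w 0.136 t 14.25
t: 15.08
eef_pos: [0.4149, 0.2158, 0.0136]
tcp_rot: [-0.084, -0.702, -0.084, 0.702]
contact_force: [-1.1, 0.2, -1.3]
gripper_width: 0.132
TCP bridge x -104.2 z 0.0136 F fwd(+ = resisted) 1.06 up -1.29 lat -0.46 torque [-0.009 -0.01   0.06 ] w 0.132 t 15.08
```

```bash
python3 -m crank '0 0 -.0013 0 0 0;0 0 -.0013 0 0 0;0 0 -.0013 0 0 0;0 0 -.0013 0 0 0;0 0 -.0013 0 0 0;0 0 0 0 0 0;0 0 0 0 0 0;0 0 0 0 0 0;0 0 0 0 0 0;0 0 0 0 0 0'
python3 st.py
python3 -m crank '0 0 -.002 0 0 0;0 0 -.002 0 0 0;0 0 -.002 0 0 0;0 0 -.002 0 0 0;0 0 -.002 0 0 0;0 0 -.002 0 0 0;0 0 -.002 0 0 0;0 0 -.002 0 0 0;0 0 -.002 0 0 0;0 0 -.002 0 0 0'
python3 st.py
```

```text
t: 15.92
eef_pos: [0.4197, 0.217, 0.0136]
tcp_rot: [0.084, 0.702, 0.084, -0.702]
contact_force: [0.1, 0.5, -5.0]
gripper_width: 0.132
TCP bridge x -99.3 z 0.0136 F fwd(+ = resisted) -0.24 up -4.98 lat -0.41 torque [ 0.021 -0.408  0.074] w 0.132 t 15.92
t: 16.75
eef_pos: [0.4344, 0.2206, 0.0136]
tcp_rot: [0.084, 0.702, 0.084, -0.702]
contact_force: [-1.8, -0.7, -4.1]
gripper_width: 0.133
TCP bridge x -84.1 z 0.0136 F fwd(+ = resisted) 1.95 up -4.11 lat 0.29 torque [-0.027 -0.655  0.021] w 0.133 t 16.75
```

```bash
python3 -m crank '.0003 0 0 0 0 0;.0003 0 -.002 0 0 0;0 0 -.002 0 0 0;0 0 -.002 0 0 0;0 0 -.002 0 0 0;0 0 -.002 0 0 0;0 0 -.002 0 0 0;0 0 -.001 0 0 0;0 0 0 0 0 0;0 0 0 0 0 0'
python3 st.py
python3 - <<'E'
from h import *
c=cam('wrist','w7.png'); pickle.dump(c,open('w7.pkl','wb'))
c=cam('scene','s7.png');a=c['image'][130:260,340:480]; cv2.imwrite('pics/s7c.png',cv2.resize(a,None,fx=4.5,fy=4.5,interpolation=cv2.INTER_CUBIC))
E
```

```text
t: 17.58
eef_pos: [0.4441, 0.223, 0.0134]
tcp_rot: [0.084, 0.702, 0.084, -0.702]
contact_force: [-2.0, -0.1, 4.2]
gripper_width: 0.13
TCP bridge x -74.1 z 0.0134 F fwd(+ = resisted) 1.92 up 4.16 lat -0.42 torque [-0.013 -0.482  0.01 ] w 0.13 t 17.58
```

View pics/w7.png

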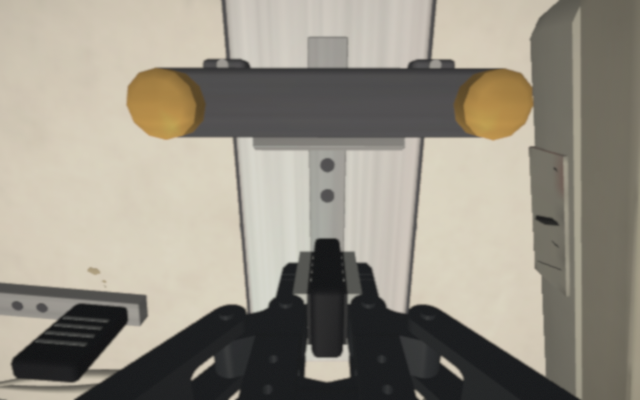

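View pics/s7c.png

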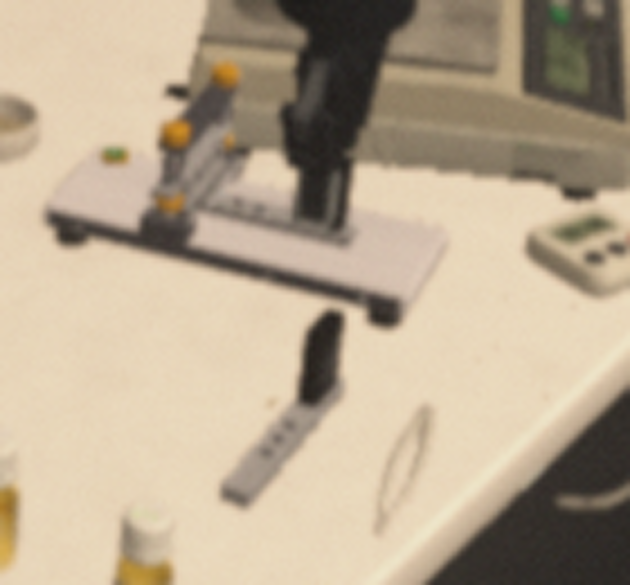

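```bash
python3 -m crank '-.0003 0 0 0 0 0;0 0 0 0 0 0;0 0 0 0 0 0;0 0 -.0004 0 0 0;0 0 -.0004 0 0 0;0 0 -.0004 0 0 0;0 0 -.0004 0 0 0;0 0 -.0004 0 0 0;0 0 -.0004 0 0 0;0 0 -.0004 0 0 0'
python3 st.py
```

```text
t: 18.52
eef_pos: [0.4457, 0.2233, 0.0134]
tcp_rot: [-0.084, -0.702, -0.084, 0.702]
contact_force: [-4.9, 0.1, 3.5]
gripper_width: 0.137
TCP bridge x -72.5 z 0.0134 F fwd(+ = resisted) 4.79 up 3.53 lat -1.23 torque [ 0.033 -0.89   0.064] w 0.137 t 18.52
```

```bash
python3 -m crank '-.0003 0 0 0 0 0;0 0 0 0 0 0;0 0 0 0 0 0;0 0 0 0 0 0;0 0 0 0 0 0;0 0 0 0 0 0;0 0 0 0 0 0;0 0 0 0 0 0;0 0 0 0 0 0;0 0 0 0 0 0' 40
python3 st.py
python3 -m crank '-.005 0 0 0 0 0;-.015 0 0 0 0 0;-.02 0 0 0 0 0;-.025 0 0 0 0 0;-.025 0 0 0 0 0;-.025 0 0 0 0 0;-.025 0 0 0 0 0;-.01 0 .02 0 0 0;0 0 .02 0 0 0;0 0 .02 0 0 0'
python3 - <<'E'
import st
from h import *
c=cam('wrist','w8.png'); c=cam('wrist','w8.png'); pickle.dump(c,open('w8.pkl','wb'))
c=cam('scene','s8.png');a=c['image'][130:260,340:480]; cv2.imwrite('pics/s8c.png',cv2.resize(a,None,fx=4.5,fy=4.5,interpolation=cv2.INTER_CUBIC))
E
```

```text
t: 19.35
eef_pos: [0.4458, 0.2234, 0.0136]
tcp_rot: [0.084, 0.702, 0.084, -0.702]
contact_force: [0.2, -0.3, -0.7]
gripper_width: 0.401
TCP bridge x -72.4 z 0.0136 F fwd(+ = resisted) -0.1 up -0.71 lat 0.35 torque [-0.016 -0.046  0.059] w 0.401 t 19.35
t: 20.18
eef_pos: [0.4018, 0.2125, 0.1273]
tcp_rot: [0.084, 0.702, 0.085, -0.702]
contact_force: [-0.0, -0.1, 0.6]
gripper_width: 0.399
TCP bridge x -117.7 z 0.1273 F fwd(+ = resisted) 0.05 up 0.62 lat 0.05 torque [-0.     0.011 -0.024] w 0.399 t 20.18
```

View pics/w8.png

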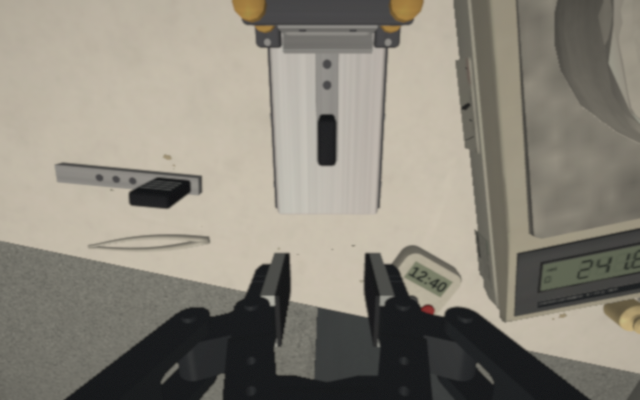

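View pics/s8c.png

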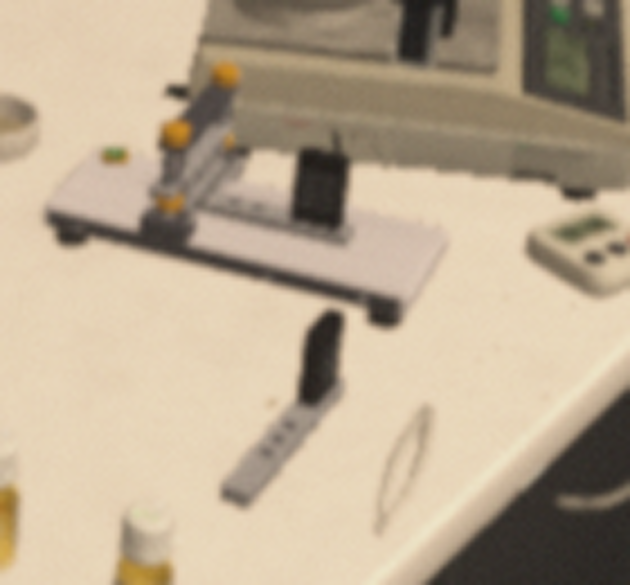

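The leaf stays upright and straight under the gate, with its tab at (327,140) and its dots at (326,64) and (326,85). Now a numeric check, also from the top camera.

```bash
python3 - <<'E'
from h import *
c=pickle.load(open('w8.pkl','rb'));P=cloud(c)
B=lambda X:np.stack([(X[...,0]-.516)*.9716+(X[...,1]-.241)*.2368,-(X[...,0]-.516)*.2368+(X[...,1]-.241)*.9716,X[...,2]-.026],-1)*1000
Q=B(P); sub=Q[105:175,305:350].reshape(-1,3); tab=sub[(sub[:,2]>45)]
r=cv2.minAreaRect(tab[:,:2].astype(np.float32)); print('tab rect in bridge frame',r,'top z',np.median(tab[:,2]))
l=Q[60:110,317:337].reshape(-1,3); l=l[(l[:,2]<12)]; print('leaf z',np.polyfit(l[:,0],l[:,2],1),'n',len(l))
print('bed front',Q[205:215,300,:].round(0).tolist())
c=cam('top','t8.png'); P=cloud(c); Q=B(P)
a=c['image'][150:280,390:500]; cv2.imwrite('pics/t8c.png',cv2.resize(a,None,fx=4.5,fy=4.5,interpolation=cv2.INTER_CUBIC))
sel=(abs(Q[...,1])<6)&(Q[...,0]>8)&(Q[...,0]<50)
q=Q[sel]; q=q[np.argsort(q[:,0])]; print(q[::4].round(0).astype(int).tolist())
E
```

```text
tab rect in bridge frame ((-74.13638305664062, -0.8922858238220215), (11.61070728302002, 30.16225814819336), 89.94158935546875) top z 51.86081861235498
leaf z [4.22957074e-03 7.37303530e+00] n 995
bed front [[-133.0, 21.0, -0.0], [-134.0, 21.0, 0.0], [-135.0, 21.0, -1.0], [-135.0, 21.0, 1.0], [-137.0, 21.0, -1.0], [-137.0, 21.0, 0.0], [-139.0, 21.0, -1.0], [-139.0, 21.0, -0.0], [-140.0, 21.0, -0.0], [-141.0, 21.0, -1.0]]
[[9, -4, 60], [10, 4, 59], [13, 5, 7], [15, 1, 5], [16, -3, 7], [18, 5, 4], [20, 2, 4], [21, -1, 4], [23, -2, 9], [24, -5, 5], [26, 1, 6], [28, -4, -2], [30, -4, 1], [31, 2, -1], [33, -1, -4], [34, -3, -2], [36, 6, 0], [38, 2, -2], [40, 0, -1], [41, 6, -2], [43, -5, -1], [44, -2, -3], [45, -4, -1], [47, 5, -1], [49, 2, 0]]
```

View pics/t8c.png

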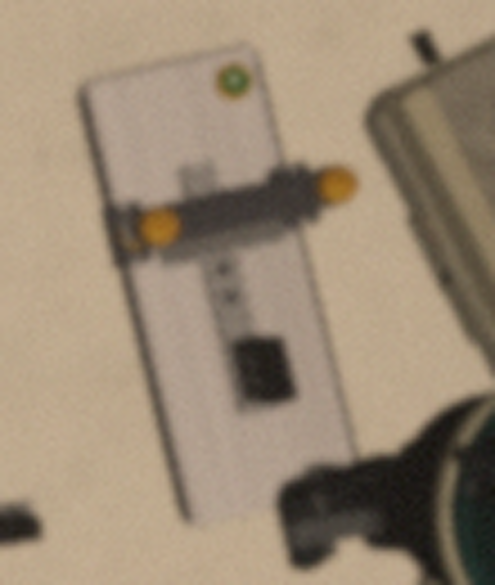

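The tip is at about x = +26 mm, 20 mm beyond the lip. The leaf is centred and level, and the thin and thick leaves are untouched on the worktop. Handing in.

```bash
python3 -c "
from h import *
print(manip.sign_off())"
```

```text
the job is handed in; nothing more can be done
None
```

The middle leaf (7.5 mm, two dots) fits the gap. I left it under the gate and handed the job in at about 20 s of the 72 s allowed.

- **Fit:** The leaf met the lip only in the last 5 mm before its lowest line and did not jam. It then slid with about 2 N of drag, with the gate pressing down on it. A second slide, with the leaf also pressed on the bed, read 4.8 N; some of that was bed friction.
- **Position at the last check:** The tab centre was at x = -74 mm and y = -1 mm in the bridge frame, so the tip is about 20 mm beyond the lip's far side. The leaf is square to the gate within a degree and level within 0.3 degrees. The gripper was open and well clear.
- **Other leaves and bottles:** I never moved or touched the thin and thick leaves, the yellow look-alike or the bottles. I did not measure the bottles again before handing in.

**What disagreed or was not measured:**
- **Fingertip position:** The first grasp closed on air above the tab. The real fingertips sit about 34 mm farther back than the description says, so I corrected the height from the wrist picture.
- **Pressed down twice:** The tips pressed on the leaf with about 7 N during the second grasp, and the leaf on the bed with about 5 N.
- **Gate force after release:** I could not measure it directly. That the gate still rests on the leaf with more than 1 N is inferred from the forces while I held it.

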